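# Clamp the boat blank through the guard window

### The job

Two pieces of wood lie under the guarded twin hold-down clamp: one comes to a point like a boat's bow, the other is a square-ended board. Reach down through the guard window over the boat blank's lever and press that lever fully down with the fingertips, until its foot rests on the wood; then draw the hand back out. Do not touch the guard, do not press the other lever, lift nothing, and leave both pieces of wood and the things on the bench where they are.

Things in the scene. Friction and masses are not known exactly. Their poses are not given: they have to be found in the camera images.
- press: Fixed hold-down fixture on the bench: dark steel base plate 400 x 350 x 12 mm with two steel levers side by side, at y = +75 mm (left) and y = -75 mm (right) of its own frame. Origin on the bench top, z up; its x axis points away from the robot (turned by the fixture's yaw, up to 0.3 rad either way), y to the left. The base reaches from x = -165 to x = +235 mm.
- guard: Fixed grey sheet-steel hood over both levers, same origin and axes as the fixture. Flat roof, its top 155 mm above the bench and 5 mm thick (screw heads 3 mm higher), from x = -150 to +95 mm and y = -175 to +175 mm, with one square window over each lever's pad. Closed by walls on the front and sides; at the back the wall hangs from the roof to 90 mm above the bench and the wood sticks out under it. It must not be touched.
- window_left (a point): Centre of the left window (towards +y), level with the roof's top face. The opening is 100 x 100 mm, its edges parallel to the fixture's x and y.
- window_right (a point): Centre of the right window (towards -y), level with the roof's top face; the same 100 x 100 mm opening.
- lever_left_pad (a point): Centre of the top face of the left lever's press pad, a black disc 42 mm in diameter and 8 mm thick on a short stem, below the middle of the left window. When raised about 136 mm above the bench (19 mm below the roof's top); when fully down 113 mm. On the way down it moves about 11 mm to the fixture's +x.
- lever_right_pad (a point): The same point on the right lever's identical pad, below the right window.
- lever_left (a joint): Angle of the left lever (rad): 0 = raised, grows as the pad is pressed; 0.22 = foot rests on the wood (a firm stop). Hinged 130 mm towards the robot from the fixture's origin, 75 mm above the bench; the pad is 110 mm and the rubber foot 190 mm beyond the hinge. Starts between 0 and 0.05. It is stiff, not sprung: the pad moves under a push of about 3 to 6 N and the lever stays where it is left.
- lever_right (a joint): The same for the right lever.
- boat_mid (a point): Centre (half-way up) of the boat blank, a loose pale wooden piece 220 mm long, 70 mm wide, 30 mm thick, whose outer end (away from the robot, beyond the guard) tapers in a curve to a point. It lies on the base under the left or the right lever's foot; x runs along it to the point, which sticks out beyond the guard.
- board_mid (a point): Centre (half-way up) of the square-ended board, a loose pale wooden piece 220 x 70 x 30 mm, lying under the other lever's foot; x along it.
- jar_mid (a point): Centre of a loose closed jar, 64 mm in diameter and 85 mm high, on the bench beside the fixture. Leave it alone.
- tape_mid (a point): Centre of a loose roll of tape, 90 mm in diameter and 25 mm high, lying flat on the bench beside the fixture. Leave it alone.
- chisel_grip (a point): Grip of a loose wood-handled driver about 200 mm long, lying on the bench beside the fixture. Leave it alone.
Not all that is in view belongs to the job. Leave any yellow look-alike of the part that bears boat_mid alone.

How it is judged:
By the outcome, as a careful person would: the job done as asked, in the order asked, and still so for the second after the job is handed in, with the robot touching nothing.
It also fails if it takes over 38 s, if anything falls off the work surface, if the arm or the gripper's body presses on something with over 40 N, if the wrist force passes 120 N, or if a joint passes its speed limit or range.

### The arm

A 6-joint arm with a two-finger parallel gripper is mounted at the origin on the work surface. World frame = base frame: x ahead of the robot, y to its left, z up, the work surface at z = 0. Lengths are in mm, angles in rad, forces in N, time in s.
With the tool pointing down it reaches from about 250 to 775 mm from the base axis. Payload 8.9 kg.
Tool frame: the origin (TCP) lies at the very end of the fingers, on their centre line; the grasp point (between the pads) lies arm.grip_point_offset behind it (arm.grip_point_offset is the distance from the TCP to the grasp point, in mm); y points along the fingers, x is the direction in which the jaws open and shut, and the axes are right-handed (so a half turn about y gives the same grasp; the last joint's range is limited). The gripper opens to 85 mm and grips with 20 to 120 N. Pads are 22 mm wide; open, the fingers measure 114 mm over their backs; the gripper's body (76 mm by 85 mm) begins 54 mm behind the grasp point. The pads swing forward as they close: fully open they stand 13 mm farther back than shut.
Start: joints at [-0.139, 0.291, -0.153, 1.127, 0, 1.431], TCP at [524.999, 0.004, 231.305] pointing down, gripper open.
Joint ranges: [-2.52, 2.52], [-0.91, 1.74], [-1.3, 1.37], [-1.96, 2.02], [-1.52, 1.47], [-3.14, 3.14]. Speed limits (rad/s): [2.22, 2.22, 2.79, 3.14, 3.14, 3.14].

### API

Orientations are given as a unit quaternion [x, y, z, w].
In Python, from workcell import arm gives the robot as it stands.
- The arm moves only by the tool arm_command, never from a script. Its arguments are lists of equal length, an entry for each row: "xyz": the shift along the tool's x, y, z in units of 0.1 m (1.0 is 0.1 m), a list of three; "twist": the turn about the tool's y in units of pi rad (1.0 is pi rad); "hand": the opening, from 0 (shut) to 1 (fully open). In form: {"xyz": [[tx, ty, tz], ...], "twist": [twist, ...], "hand": [hand, ...]}. A call has 1 to 20 rows; each row is the pose to reach, as a shift and turn from the pose measured when the call began, along the tool's axes at that moment, turning the shorter way round; what a row does not reach only later rows make up. A row lasts 1/10 s, in which the tool goes at most 50 mm and 8.59 degrees, less where a joint would pass 70% of its speed; a pose out of reach is approached as far as the arm can. A call with a number of a shift or a turn outside -1 to 1 is refused whole. A call with a gripper value outside its range is refused whole. The fingers move at their own pace and stop on an object; "newtons" is the grip in N (left out, the last holds). Time passes only in rows, so rows that repeat a pose let the fingers close. It gives the time, the measured TCP pose, the force and the opening at its end, in the units of the state.
- arm.observe(): the state, without advancing time (a new reading comes with each control period).
- arm.read_camera(name): name is "scene" or "side" or "wrist"; returns a dict with "pixels" (420x560x3 uint8, blue, green, red), "mtx" (3x3 intrinsics, pixels), "k1" (the pictures are not rectified: a ray, as slopes to the right and down, at radius r is drawn at 1 + k1 r^2 times it, then the intrinsics apply), "world_from_camera" (4x4, takes a point from camera to world coordinates). Camera axes: x right, y up, looking along -z (the intrinsics and any distortion apply to the point x, -y, -z); pixel columns grow to the right and rows downward; lengths in mm; the calibration is good to about 2 mm. A picture is of the moment at which its call begins. There is no depth.
- arm.hand_in(): hands the job in, once; it reports no verdict.
The state is a dict: "t": time; "q": joint angles; "joint_vel": joint speeds; "joint_efforts": joint torques, N m; "position": TCP position; "orientation": TCP orientation; "force": force on the tool from outside, world axes, zero at the start; "ft_torque": the same for the moment, N m; "opening": finger opening in mm.
Only numpy, scipy, OpenCV 4.12 (cv2) and the standard library are available. Lean on these libraries where they do the work, as an engineer would, in place of code of your own. Each camera call takes 0.05 s, during which the arm holds its last target.

## Working session

There is one attempt and no reset: what is moved stays moved. The work goes in short steps, Python scripts to look and compute and a tool call to move; the robot and the scene stay as the last step left them, time stands still between calls to the robot, and variables do not carry over. Pictures are saved under pics/ and viewed, and the job is handed in when it is done.

Besides the shell and the picture viewer there is one more tool, called after "Call:" by a JSON object that holds its "op" and its "data". arm_command: Moves the arm, as the interface text tells. Its arguments: {"type":"object","properties":{"xyz":{"type":"array","items":{"type":"array","items":{"type":"number"}}},"twist":{"type":"array","items":{"type":"number"}},"hand":{"type":"array","items":{"type":"number"}},"newtons":{"type":"number"}},"required":["xyz","twist","hand"]}

```bash
mkdir -p pics
cat > h.py <<'E'
import numpy as np, cv2
from workcell import arm
def snap(n,f):
    c=arm.read_camera(n); cv2.imwrite('pics/'+f,c['pixels']); np.savez('pics/'+f[:-4]+'.npz',**c); return c
def ray(c,u,v):
    K=np.array(c['mtx'],float);k=float(c['k1'])
    p=cv2.undistortPoints(np.array([[[u,v]]],float),K,np.array([k,0,0,0,0.]))[0,0]
    T=np.array(c['world_from_camera']); d=T[:3,:3]@np.array([p[0],-p[1],-1.]); return T[:3,3],d
def onz(c,u,v,z):
    o,d=ray(c,u,v); return o+d*(z-o[2])/d[2]
def proj(c,P):
    T=np.linalg.inv(np.array(c['world_from_camera'])); q=T[:3,:3]@np.array(P,float)+T[:3,3]
    x,y=q[0]/-q[2],-q[1]/-q[2]; s=1+float(c['k1'])*(x*x+y*y); K=np.array(c['mtx'])
    return K[0,0]*x*s+K[0,2],K[1,1]*y*s+K[1,2]
E
python3 - <<'E'
from h import *
for n in ['scene','side','wrist']:
    c=snap(n,n+'0.png'); print(n,c['k1'],np.round(c['world_from_camera'],2).tolist())
print(arm.observe(), arm.grip_point_offset)
E
```

```text
scene -0.06310954556157676 [[-0.55, -0.46, 0.69, 1265.43], [0.83, -0.33, 0.45, 420.33], [0.02, 0.82, 0.57, 681.76], [0.0, 0.0, 0.0, 1.0]]
side -0.004536832046594751 [[1.0, -0.0, -0.01, 534.18], [-0.01, 0.69, -0.72, -913.12], [0.01, 0.72, 0.69, 987.18], [0.0, 0.0, 0.0, 1.0]]
wrist -0.017003438407926508 [[1.0, -0.0, 0.0, 524.6], [0.0, 0.96, 0.28, 69.3], [-0.0, -0.28, 0.96, 373.66], [0.0, 0.0, 0.0, 1.0]]
{'t': 0.15, 'q': array([-1.39282469e-01,  2.91127251e-01, -1.53976447e-01,  1.12668893e+00,
       -4.54121171e-06,  1.43150406e+00]), 'joint_vel': array([-0.00057424, -0.00164107,  0.00265038, -0.00067841,  0.00095817,
       -0.00157634]), 'joint_efforts': array([ 1.43475558e-03, -5.37369597e+01,  3.31521606e+01,  1.14745408e-02,
       -1.60248046e-04, -2.47105180e-05]), 'position': array([5.24658219e+02, 5.94563680e-02, 2.30867731e+02]), 'orientation': array([-7.07059379e-01,  3.45590421e-04,  3.52520973e-04,  7.07154008e-01]), 'force': array([-0.97032407,  0.15717243,  0.20810697]), 'ft_torque': array([-0.00778437, -0.00728002, -0.00146147]), 'opening': 85.29126629227486} 18.700000000000003
```

View pics/scene0.png

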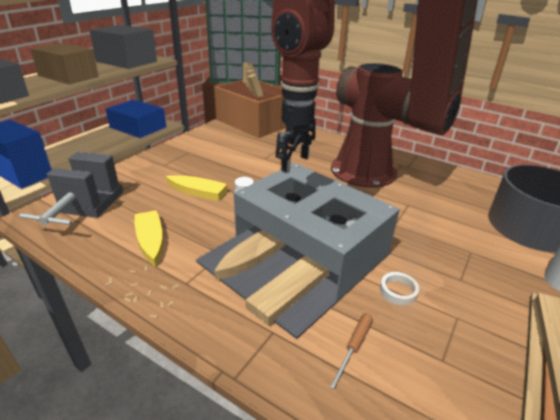

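View pics/side0.png

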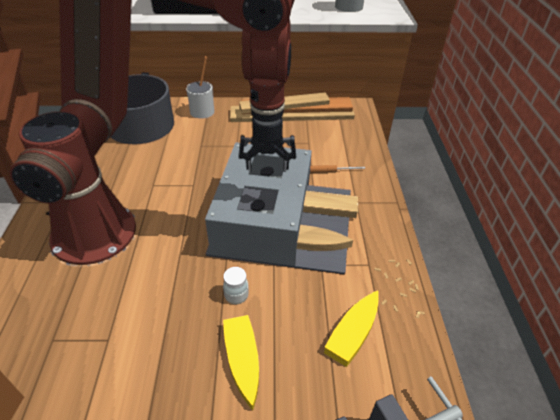

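View pics/wrist0.png

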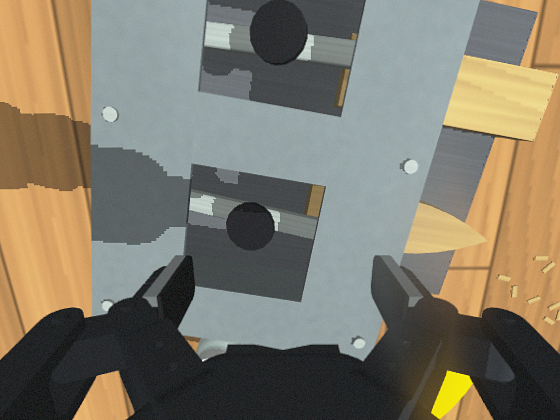

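Run:
```python
from h import *
c=dict(np.load('pics/wrist0.npz')); im=c['pixels']
cv2.imwrite('pics/w_crop.png',cv2.resize(im[140:320,160:400],None,fx=3.2,fy=3.2,interpolation=cv2.INTER_CUBIC))
for n,uv,z in [('TL',(192,164),155),('TR',(325,186),155),('BR',(301,300),155),('BL',(184,279),155),('pad',(250,226),136),
  ('L_TL',(207,0),155),('L_BL',(199,91),155),('L_BR',(341,116),155),('padL',(278,32),136),('scr1',(110,114),156),('scr2',(411,166),156),('scr3',(359,342),156),('tip',(487,240),42)]:
    print(n,np.round(onz(c,*uv,z),1))
s=dict(np.load('pics/scene0.npz'))['pixels']
cv2.imwrite('pics/s_crop.png',cv2.resize(s[150:330,190:410],None,fx=3,fy=3,interpolation=cv2.INTER_CUBIC))
```

```text
TL [458.4  38.5 155. ]
TR [556.   22.1 155. ]
BR [539.9 -74.9 155. ]
BL [444.  -55.4 155. ]
pad [497.2 -16.3 136. ]
L_TL [476.3 143.2 155. ]
L_BL [467.3  88.5 155. ]
L_BR [565.3  72.  155. ]
padL [521.2 129.5 136. ]
scr1 [404.1  73.6 156. ]
scr2 [618.   37.3 156. ]
scr3 [ 591.1 -116.3  156. ]
tip [769.1 -68.   42. ]
```

View pics/w_crop.png

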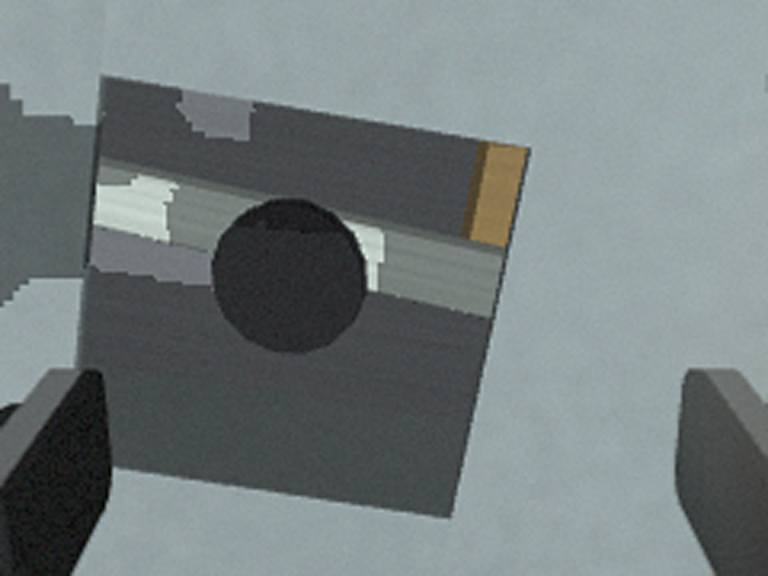

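View pics/s_crop.png

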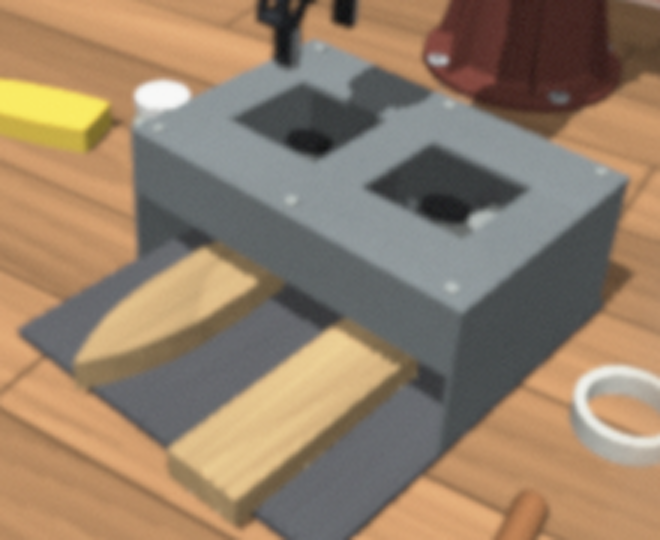

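The candidates for the boat blank are:
- **Pale pointed piece:** scene (250,253), wrist (445,228).
- **Pale square-ended board:** scene (290,285), wrist (505,95).
- **Two yellow look-alikes:** scene (195,187) and (150,235), loose on the bench.

The pale pointed piece under the guard fits, and the crop confirms it. It lies under the right (-y) lever, whose window is at wrist (255,232) and pad at (250,226). Next I cross-check the window with the fixed cameras.

Run:
```python
from h import *
for n in ['scene','side']:
    c=dict(np.load(f'pics/{n}0.npz')); im=c['pixels'].copy()
    for P,col in [((458.4,38.5,155),(0,0,255)),((556,22.1,155),(0,255,0)),((539.9,-74.9,155),(255,0,0)),((442.3,-58.5,155),(0,255,255)),((497.2,-16.3,136),(255,0,255))]:
        u,v=proj(c,P); print(n,round(u,1),round(v,1))
    u0,v0=map(int,proj(c,(498,-17,150)))
    cr=cv2.resize(im[v0-45:v0+45,u0-60:u0+60],None,fx=6,fy=6,interpolation=cv2.INTER_CUBIC)
    for P,col in [((458.4,38.5,155),(0,0,255)),((556,22.1,155),(0,255,0)),((539.9,-74.9,155),(255,0,0)),((442.3,-58.5,155),(0,255,255)),((497.2,-16.3,136),(255,0,255))]:
        u,v=proj(c,P); cv2.circle(cr,(int((u-u0+60+.5)*6),int((v-v0+45+.5)*6)),3,col,-1)
    cv2.imwrite(f'pics/{n}_chk.png',cr)
```

```text
scene 318.2 189.1
scene 294.0 203.4
scene 265.9 189.1
scene 290.5 176.3
scene 292.8 195.0
side 244.1 185.8
side 278.4 189.7
side 272.8 213.9
side 236.6 209.6
side 257.4 203.9
```

View pics/scene_chk.png

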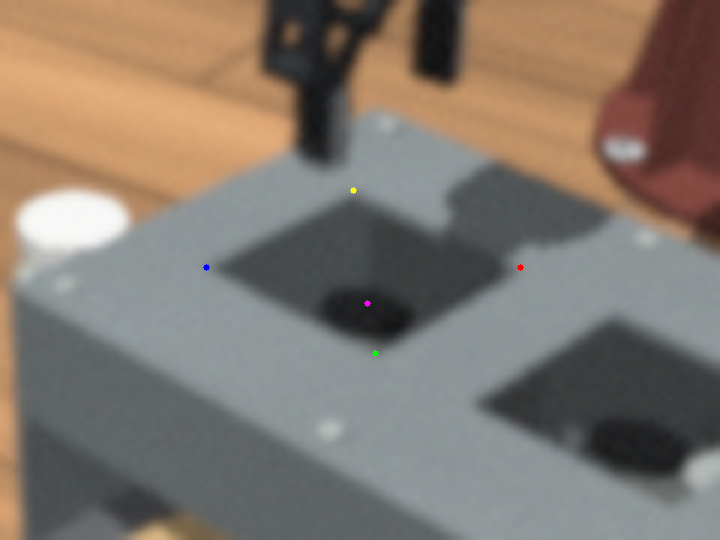

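View pics/side_chk.png

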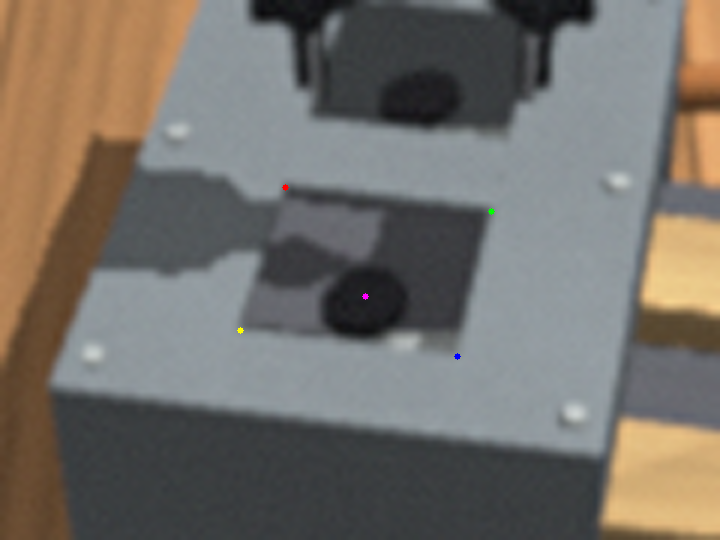

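Call:
{"op": "arm_command", "data": {"xyz": [[-0.1, 0, -0.1], [-0.2, 0, -0.17], [-0.267, 0, -0.17], [-0.267, 0, -0.17], [-0.267, 0, -0.17], [-0.267, 0, -0.17], [-0.267, 0, -0.17], [-0.267, 0, -0.17]], "twist": [0.02, 0.04, 0.053, 0.053, 0.053, 0.053, 0.053, 0.053], "hand": [0, 0, 0, 0, 0, 0, 0, 0]}}

```text
t: 0.95
position: [498.2, -16.9, 230.8]
orientation: [-0.705, 0.059, -0.058, 0.705]
force: [-0.6, 0.1, 0.1]
opening: -0.1
```

Call:
{"op": "arm_command", "data": {"xyz": [[0, 0.3, 0], [0, 0.55, 0], [0, 0.55, 0], [0, 0.55, 0]], "twist": [0, 0, 0, 0], "hand": [0, 0, 0, 0]}}

```text
t: 1.35
position: [498.1, -16.8, 176.2]
orientation: [-0.705, 0.059, -0.058, 0.705]
force: [0.7, 0.6, 0.5]
opening: 0.2
```

Run:
```python
from h import *
s=[]
for n in ['scene','side']:
    c=snap(n,n+'1.png'); u,v=map(int,proj(c,(498,-17,170))); im=c['pixels']
    s.append(cv2.resize(im[v-50:v+40,u-50:u+50],None,fx=4,fy=4,interpolation=cv2.INTER_CUBIC))
cv2.imwrite('pics/pair1.png',np.hstack(s)); snap('wrist','wrist1.png')
o=arm.observe();print(o['position'],o['orientation'],o['force'],o['opening'])
```

```text
[499.04807299 -17.0104147  177.14271278] [ 0.7047127  -0.05820406  0.05895235 -0.70463957] [-0.16906804  0.50980104 -0.38459089] 0.07661627442235582
```

View pics/pair1.png

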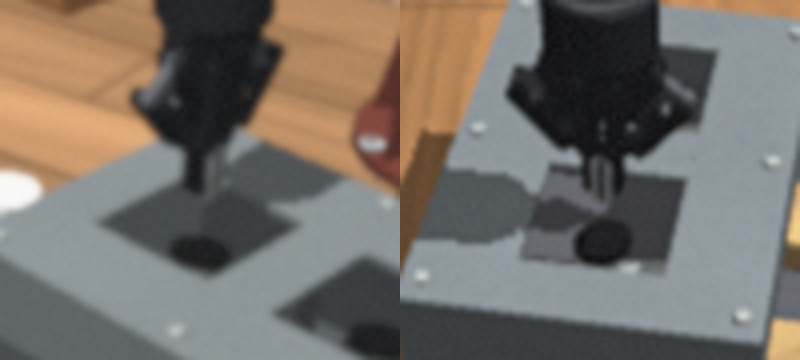

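View pics/wrist1.png

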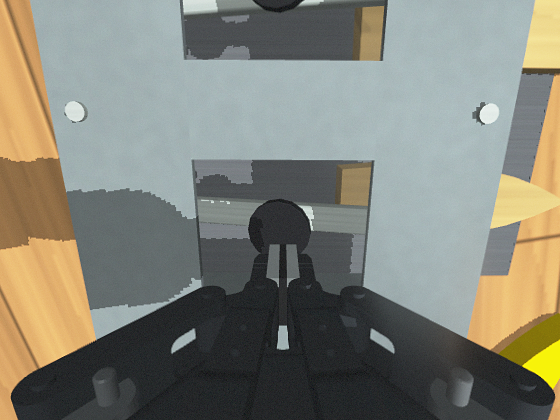

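The tips hang centred over the right pad at wrist (279,228). The linkage only widens well above the depth the tips will reach. Now I go down, following the pad's arc.

Call:
{"op": "arm_command", "data": {"xyz": [[0, 0.1, 0], [0, 0.2, 0], [0, 0.3, 0], [0, 0.36, 0], [0, 0.4, 0], [0.01, 0.43, 0], [0.02, 0.46, 0], [0.03, 0.49, 0], [0.04, 0.52, 0], [0.05, 0.55, 0], [0.05, 0.55, 0]], "twist": [0, 0, 0, 0, 0, 0, 0, 0, 0, 0, 0], "hand": [0, 0, 0, 0, 0, 0, 0, 0, 0, 0, 0]}}

```text
t: 2.6
position: [504.7, -18.0, 122.1]
orientation: [0.705, -0.058, 0.059, -0.705]
force: [0.7, -0.1, 1.9]
opening: 0.2
```

Run:
```python
from h import *
s=[]
for n in ['scene','side']:
    c=snap(n,n+'2.png'); u,v=map(int,proj(c,(498,-17,160))); im=c['pixels']
    s.append(cv2.resize(im[v-50:v+40,u-50:u+50],None,fx=4,fy=4,interpolation=cv2.INTER_CUBIC))
cv2.imwrite('pics/pair2.png',np.hstack(s)); snap('wrist','wrist2.png')
o=arm.observe();print(o['position'],o['force'],o['ft_torque'])
```

```text
[503.80930013 -17.80162029 121.99993295] [ 0.7646864  -0.15344541  1.06737147] [-0.03171676 -0.1952932  -0.07131783]
```

View pics/pair2.png

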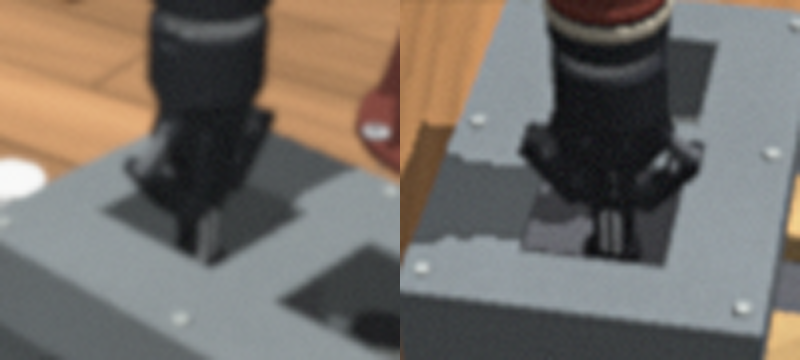

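View pics/wrist2.png

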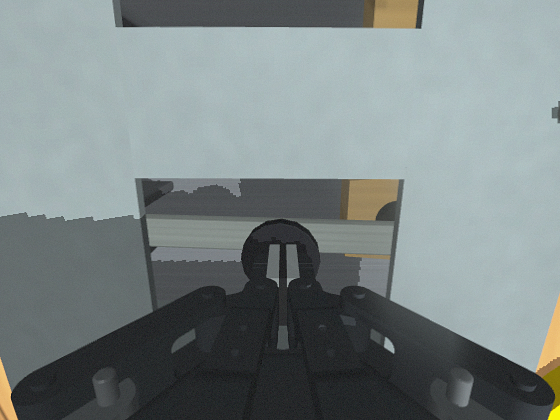

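The tips sit on the right pad at wrist (283,250), clear of the window edges, and the pad is partly down. I press on to the stop.

Call:
{"op": "arm_command", "data": {"xyz": [[0.01, 0.03, 0], [0.03, 0.06, 0], [0.04, 0.09, 0], [0.04, 0.1, 0], [0.04, 0.1, 0]], "twist": [0, 0, 0, 0, 0], "hand": [0, 0, 0, 0, 0]}}

```text
t: 3.25
position: [507.3, -18.4, 112.9]
orientation: [0.705, -0.059, 0.059, -0.705]
force: [-8.0, 1.1, 23.0]
opening: 0.5
```

Call:
{"op": "arm_command", "data": {"xyz": [[0, 0.005, 0], [0, 0.005, 0], [0, 0.005, 0]], "twist": [0, 0, 0], "hand": [0, 0, 0]}}

```text
t: 3.55
position: [507.2, -18.4, 113.0]
orientation: [0.705, -0.058, 0.059, -0.705]
force: [-3.8, 0.1, 14.6]
opening: -0.0
```

Run:
```python
from h import *
snap('wrist','wrist3.png')
o=arm.observe();print(o['position'],o['force'],o['ft_torque'])
```

```text
[507.23173591 -18.3981645  113.01090336] [-3.66048918  0.06036763 15.41747802] [ 0.06558913  0.92285564 -0.06443287]
```

View pics/wrist3.png

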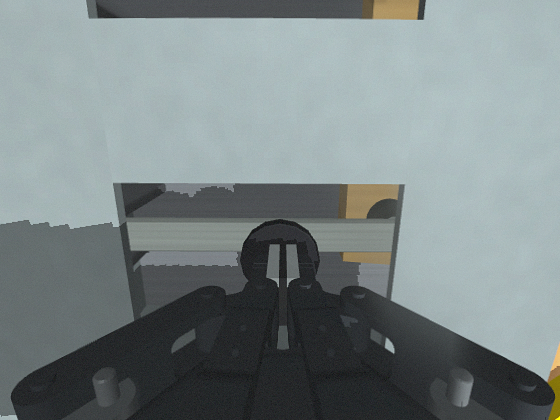

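The tool holds at z = 113.0 under a steady 15 N, well above the 3–6 N that moves the lever. One firmer nudge will confirm the stop, then I withdraw straight up.

Call:
{"op": "arm_command", "data": {"xyz": [[0, 0.015, 0], [0, 0.015, 0], [0, 0.015, 0]], "twist": [0, 0, 0], "hand": [0, 0, 0]}}

```text
t: 3.9
position: [507.2, -18.4, 112.9]
orientation: [0.705, -0.058, 0.059, -0.704]
force: [-8.5, 1.0, 25.7]
opening: 0.1
```

Call:
{"op": "arm_command", "data": {"xyz": [[0, -0.05, 0], [0, -0.15, 0], [0, -0.3, 0], [0, -0.5, 0], [0, -0.75, 0], [0, -1, 0], [0, -1, 0], [0, -1, 0]], "twist": [0, 0, 0, 0, 0, 0, 0, 0], "hand": [0, 0, 0, 0, 0, 0, 0, 0]}}

```text
t: 4.7
position: [507.4, -18.3, 213.1]
orientation: [0.705, -0.058, 0.059, -0.704]
force: [0.3, -1.1, 0.2]
opening: -0.1
```

Call:
{"op": "arm_command", "data": {"xyz": [[0, -0.25, -0.2], [0, -0.25, -0.6], [0, -0.25, -0.6], [0, -0.25, -0.6], [0, -0.25, -0.6]], "twist": [0, 0, 0, 0, 0], "hand": [0, 0, 0, 0, 0]}}

```text
t: 5.2
position: [497.0, -76.9, 237.3]
orientation: [-0.705, 0.058, -0.058, 0.705]
force: [-1.2, -0.3, 0.0]
opening: -0.1
```

Run:
```python
from h import *
s=[]
for n in ['scene','side']:
    c=snap(n,n+'4.png'); u,v=map(int,proj(c,(510,40,150))); im=c['pixels']
    s.append(cv2.resize(im[v-60:v+60,u-60:u+60],None,fx=3.3,fy=3.3,interpolation=cv2.INTER_CUBIC))
cv2.imwrite('pics/pair4.png',np.hstack(s)); snap('wrist','wrist4.png')
o=arm.observe();print(o['t'],o['position'],o['force'])
```

```text
5.35 [497.30924233 -76.70152252 237.75225077] [ 1.16243063 -0.76270446  0.03304863]
```

View pics/pair4.png

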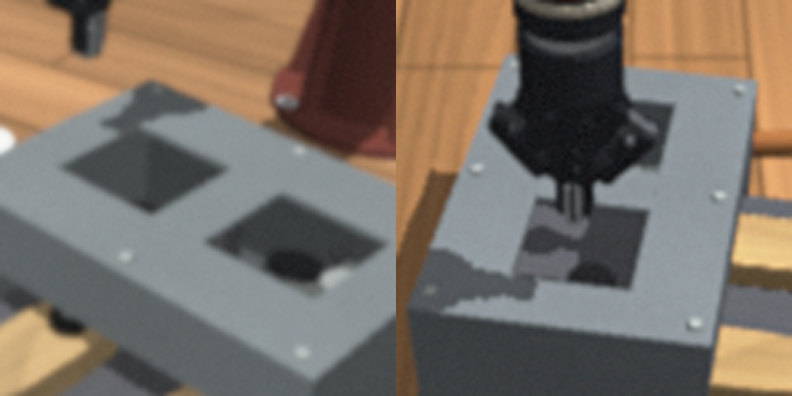

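View pics/wrist4.png

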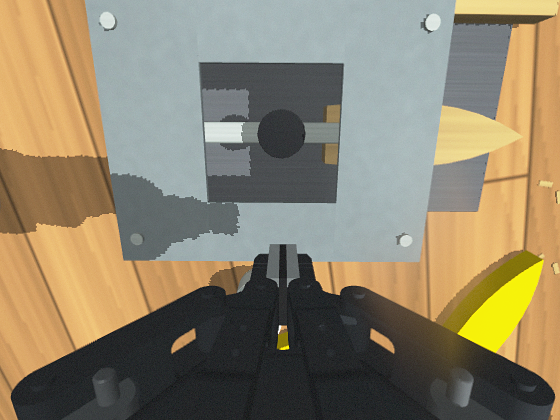

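The pad is down: the scene view no longer shows it in the right window, and the black foot is on the boat blank at crop (66,320). Last check is whether the boat moved and where the pad now is.

Run:
```python
from h import *
w=dict(np.load('pics/wrist4.npz')); print('tip',onz(w,521,136,42),'pad@113',onz(w,281,133,113))
a=np.load('pics/scene0.npz')['pixels'];b=np.load('pics/scene4.npz')['pixels']
d=(cv2.absdiff(a,b).max(2)>45).astype(np.uint8)
cv2.imwrite('pics/d.png',np.hstack([d[140:340,180:450]*255,]))
n,l,st,_=cv2.connectedComponentsWithStats(d)
print([s.tolist() for s in st[1:] if s[4]>8])
f=lambda im:cv2.resize(im[200:330,190:330],None,fx=2.8,fy=2.8,interpolation=cv2.INTER_CUBIC)
cv2.imwrite('pics/ba.png',np.hstack([f(a),f(b)]))
```

```text
tip [767.71969583 -67.78511672  42.        ] pad@113 [505.67826297 -18.92341929 113.        ]
[[251, 0, 20, 16, 201], [256, 0, 79, 172, 5552], [408, 0, 10, 6, 51], [457, 0, 21, 111, 440], [296, 13, 6, 8, 15], [403, 12, 13, 67, 511], [250, 17, 21, 18, 271], [254, 34, 5, 7, 20], [260, 35, 16, 15, 187], [261, 51, 17, 14, 185], [262, 67, 13, 7, 60], [275, 68, 4, 3, 9], [261, 78, 6, 3, 10], [391, 83, 11, 17, 101], [357, 86, 2, 6, 11], [337, 96, 13, 10, 30], [447, 102, 4, 7, 10], [454, 112, 3, 6, 9], [353, 116, 10, 7, 40], [259, 120, 7, 9, 25], [393, 120, 48, 19, 207], [281, 163, 30, 16, 189], [307, 169, 48, 19, 439], [395, 172, 5, 7, 18], [404, 175, 30, 13, 109], [359, 176, 34, 9, 157], [355, 186, 27, 10, 160], [263, 233, 12, 9, 64]]
```

View pics/ba.png

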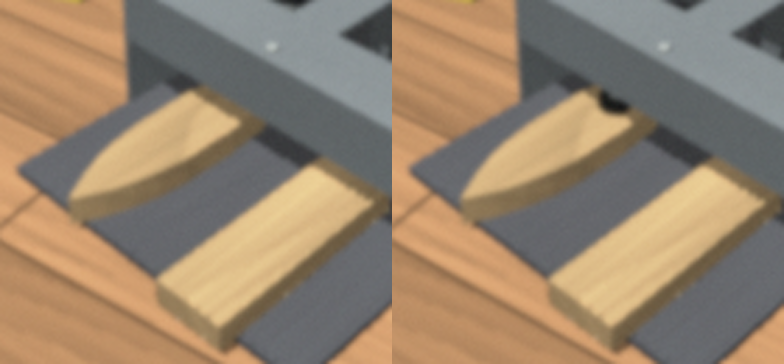

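The foot is on the boat blank, and nothing else has changed apart from the arm, its shadows and the lever.

```bash
python3 -c "
from workcell import arm
print(arm.hand_in())"
```

```text
the job is handed in; nothing more can be done
None
```

The boat blank's lever, the right one (−y), is pressed fully down and the hand is back out; I handed the job in at about 5.4 s.

**What I did:** With the fingers shut and turned to the fixture's yaw (about −0.17 rad), I went down through the right window. I pressed the pad along its arc and came straight back up.

**Checks on the press:**
- **Firm stop:** the tool held at z = 113 mm, the stated fully-down height. A further push raised the force to about 26 N and moved it only 0.1 mm.
- **Pad:** afterwards it lay about 9 mm farther along the fixture's +x.
- **Foot:** it is visible resting on the boat blank.

**Checks on the rest:**
- **Wood:** before-and-after pictures show the board unmoved. The boat's point measured within 1.5 mm of where it started, which is inside the 2 mm calibration.
- **Other things:** the scene picture showed no change beyond the arm, its shadows and the lever. I judged the left lever by that picture alone.
- **Guard:** force was near zero at every reading away from the pad. The pictures during the press showed the fingers clear of the window edges.

**Disagreement:** the window position from the wrist camera and the scene camera differed by about 2–3 mm. That was well within the clearance.

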